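# Pack the shoe-care kit tray

## Task

Complete the shoe-care kit: put the cream jar, the shoe brush, the square sponge case and the D-shaped heel block each into the recess of its own shape in the tray's cork inserts, standing as it stands now, flat on the recess floor and the heel's round back at the recess's cut-corner end. The polish tin is already in the tray, so leave that tin and the spare tin on the bench where they are.

Things in the scene. Friction and masses are not known exactly. Their poses are not given: they have to be found in the camera images.
- jar: Loose shoe-cream jar standing upright, amber glass with black lid, round, 40 mm diameter, 46 mm tall, about 80 g. Origin at the centre of its underside, z up.
- brush: Loose wooden shoe brush lying on its dark bristles, 84 mm long (its x) by 36 mm wide (its y), 36 mm tall, about 70 g; the rigid wooden back is the upper 20 mm. Origin at the centre of its underside, z up.
- case: Loose square shine-sponge case, black base and grey lid, hard, 54 by 54 mm, 30 mm tall, about 60 g. Origin at the centre of its underside, z up.
- heel: Loose heel block, dark brown on black rubber, D-shaped from above, 60 mm long (x), 56 mm wide (y), 28 mm thick, about 90 g. Origin on its underside, on the midline, 15 mm in from the flat edge: flat edge at x = -15, half-round back (radius 28) reaching x = +45; straight parallel sides from x = -15 to +17 mm; z up.
- insert_jar: Fixed cork insert, 112 (x) by 92 (y) by 16 mm, in the wooden kit tray (walls 18 mm high; five inserts side by side along y, 94 mm apart, any order). Origin: centre of its underside, 4 mm above the bench; z up. Grey-lined recess 8 mm deep, its floor 8 mm above the origin: a 54 mm circle centred on the origin, for the jar.
- insert_brush: Fixed cork insert, 112 (x) by 92 (y) by 16 mm, in the wooden kit tray (walls 18 mm high; five inserts side by side along y, 94 mm apart, any order). Origin: centre of its underside, 4 mm above the bench; z up. Grey-lined recess 8 mm deep, its floor 8 mm above the origin: a rectangle 98 mm along x by 50 mm along y, centred on the origin, for the brush.
- insert_case: Fixed cork insert, 112 (x) by 92 (y) by 16 mm, in the wooden kit tray (walls 18 mm high; five inserts side by side along y, 94 mm apart, any order). Origin: centre of its underside, 4 mm above the bench; z up. Grey-lined recess 8 mm deep, its floor 8 mm above the origin: a 68 mm square centred on the origin, for the square case.
- insert_heel: Cork insert like insert_jar (same size, origin, recess depth). Recess D-shaped, for the heel: 74 mm (x) by 70 mm (y), centred on the origin, square corners at -x, cut corners at +x. The heel goes in with its x along the insert's x (flat edge at -x, round back at +x), its origin then at x = -15 mm, y = 0.
- tin_in_kit: Flat round metal polish tin, 62 mm diameter, 22 mm tall, already in its place in the kit: in the 76 mm round recess of the fifth cork insert of the tray. Origin at the centre of its underside, z up. Stays where it is.
- tin_spare: A second, identical polish tin (62 mm diameter, 22 mm tall), standing loose on the bench among the things to pack. Not needed, stays where it is. Origin at the centre of its underside, z up.
Not all that is in view belongs to the job. What is shaped like the heel but yellow is not meant.

How it is judged:
At the end, for the whole second after the job is handed in: Jar, brush, case within 13 mm of their insert's centre; heel origin within 13 mm per axis of its place (insert x = -15 mm); all upright (0.07 rad), at rest, origins 5 to 11.5 mm above the insert's (on the recess floor). Kit tin moved under 20 mm, spare tin under 30 mm (horizontal distance between jar and insert_jar below 0.013 m and z of jar in the frame of insert_jar between 0.005 and 0.0115 m and angle between each of jar, brush, case, heel's own z axis and vertical below 0.07 rad and linear speed of each of jar, brush, case, heel below 0.02 m/s and horizontal distance between brush and insert_brush below 0.013 m and z of brush in the frame of insert_brush between 0.005 and 0.0115 m and horizontal distance between case and insert_case below 0.013 m and z of case in the frame of insert_case between 0.005 and 0.0115 m and x of heel in the frame of insert_heel between -0.028 and -0.002 m and y of heel in the frame of insert_heel between -0.013 and 0.013 m and z of heel in the frame of insert_heel between 0.005 and 0.0115 m and distance of tin_in_kit from where it was at the start of the episode below 0.02 m and distance of tin_spare from where it was at the start of the episode below 0.03 m); the robot touches nothing.
It fails at once if the tin already in the kit is taken out or shifted by more than 20 mm (distance of tin_in_kit from where it was at the start of the episode above 0.02 m).
It fails at once if the spare tin is moved more than 30 mm (distance of tin_spare from where it was at the start of the episode above 0.03 m).
It also fails if it takes over 109 s, if anything falls off the work surface, if the arm or the gripper's body presses on something with over 40 N, if the wrist force passes 120 N, or if a joint passes its speed limit or range.

## Robot

A 6-joint arm with a two-finger parallel gripper is mounted at the origin on the work surface. World frame = base frame: x ahead of the robot, y to its left, z up, the work surface at z = 0. Lengths are in m, angles in rad, forces in N, time in s.
With the tool pointing down it reaches from about 0.35 to 0.975 m from the base axis. Payload 4.9 kg.
Tool frame: the origin (TCP) lies midway between the tips of the shut fingers; the grasp point (between the pads) lies 19 mm behind it; z points along the fingers, y is the direction in which the jaws open and shut (so a half turn about z gives the same grasp; the last joint's range is limited). The gripper opens to 85 mm and grips with 20 to 120 N. Pads are 22 mm wide; open, the fingers measure 114 mm over their backs; the gripper's body (76 mm by 85 mm) begins 54 mm behind the grasp point. The pads swing forward as they close: fully open they stand 13 mm farther back than shut.
Start: joints at [1.025, 0.053, 1.613, -0, 1.476, -0.119], TCP at [0.259, 0.569, 0.231] pointing down, gripper open.
Joint ranges: [-3.01, 3.01], [-1.01, 2.22], [0.06, 2.58], [-1.02, 4.17], [0.09, 2.62], [-3.14, 3.14]. Speed limits (rad/s): [2.57, 2.57, 3.14, 3.14, 3.14, 3.14].

## Interface

Orientations are given as a rotation vector (axis times angle).
In Python, from station import ctrl gives the robot as it stands.
- The arm moves only by the tool drive_tool, never from a script. Its argument "moves" is one flat list of numbers, 7 for each row, row after row: the turn, a rotation vector about the world's x, y, z in degrees, then the shift along the world's x, y, z in m, then the closure, from 0 (fully open) to 1 (shut). A call has exactly 5 rows; each row shifts and turns the commanded pose from where the row before left it; what a row does not reach is not made up. A row lasts 1/8 s, in which the tool goes at most 62.5 mm and 10.7 degrees, less where a joint would pass 70% of its speed; a pose out of reach is approached as far as the arm can. A call is refused whole if a number of a shift passes 0.0625 or a number of a turn 10.7, either way. A call with a gripper value outside its range is refused whole. The fingers move at their own pace and stop on an object; "newtons" is the grip in N (left out, the last holds). Time passes only in rows, so rows that do not move let the fingers close, or fill a call up. It gives the time, the measured TCP pose, the force and the opening at its end, in the units of the state.
- ctrl.get_obs(): the state, without advancing time (a new reading comes with each control period).
- ctrl.get_image(name): name is "scene" or "top"; returns the picture (384x512x3 uint8, red, green, blue); there is no depth.
- ctrl.get_calibration(name): a dict with "fx", "fy", "cx", "cy" (pixels), "rvec" (rotation vector, rad) and "tvec" (3), from world to camera coordinates, as OpenCV has them. Camera axes: x right, y down, z forward; pixel columns grow to the right and rows downward; lengths in m; the calibration is good to about 2 mm. A picture is of the moment at which its call begins. get_calibration takes no time and is no camera call.
- ctrl.finish_job(): hands the job in, once; it reports no verdict.
The state is a dict: "t": time; "q": joint angles; "dq": joint speeds; "effort": joint torques, N m; "tool_pos": TCP position; "tool_rot": TCP orientation; "contact_force": force on the tool from outside, world axes, zero at the start; "wrist_torque": the same for the moment, N m; "opening": finger opening in m.
Only numpy, scipy, OpenCV 4.12 (cv2) and the standard library are available. Lean on these libraries where they do the work, as an engineer would, in place of code of your own. Each camera call takes 0.05 s, during which the arm holds its last target.

## Working session

There is one attempt and no reset: what is moved stays moved. The work goes in short steps, Python scripts to look and compute and a tool call to move; the robot and the scene stay as the last step left them, time stands still between calls to the robot, and variables do not carry over. Pictures are saved under pics/ and viewed, and the job is handed in when it is done.

Besides the shell and the picture viewer there is one more tool, called after "Emit:" by a JSON object that holds its "name" and its "arguments". drive_tool: Moves the arm, as the interface text tells. Its arguments: {"type":"object","properties":{"moves":{"type":"array","items":{"type":"number"}},"newtons":{"type":"number"}},"required":["moves"]}

```bash
mkdir -p pics; ls; python3 - <<'E'
from station import ctrl
import cv2
o=ctrl.get_obs();print(o)
for n in("scene","top"):
    cv2.imwrite(f"pics/{n}0.png",cv2.resize(ctrl.get_image(n)[:,:,::-1],(800,600),interpolation=cv2.INTER_CUBIC));print(ctrl.get_calibration(n))
E
```

```text
pics
{'t': 0.0, 'q': array([ 1.02501215e+00,  5.33345435e-02,  1.61427944e+00, -2.37350352e-05,
        1.47599763e+00, -1.19004764e-01]), 'dq': array([ 0.00025142,  0.0017662 ,  0.00089965, -0.00025103, -0.00179112,
        0.0011724 ]), 'effort': array([ 9.44128733e-04, -3.93686306e+01, -3.70179141e+01,  1.20095306e-04,
        7.04934428e-03, -1.90685569e-05]), 'tool_pos': array([0.25839924, 0.56840505, 0.23008555]), 'tool_rot': array([-6.65168851e-01, -3.06971450e+00,  3.00927710e-03]), 'contact_force': array([0.37683154, 0.29214806, 0.84581061]), 'wrist_torque': array([-0.00227281, -0.06174434, -0.05962267]), 'opening': 0.08521078368744908}
{'fx': 395.25172696739224, 'fy': 395.25172696739224, 'cx': 258.6779154272803, 'cy': 188.72226862637189, 'rvec': array([ 2.18805147,  0.93886973, -0.39057971]), 'tvec': array([-0.34730609, -0.21911239,  1.27978217])}
{'fx': 361.4795807185459, 'fy': 361.4795807185459, 'cx': 256.4079600888504, 'cy': 189.97288019331984, 'rvec': array([ 2.16531964, -2.10845971,  0.10220461]), 'tvec': array([0.00399414, 0.50869842, 0.82571934])}
```

View pics/scene0.png

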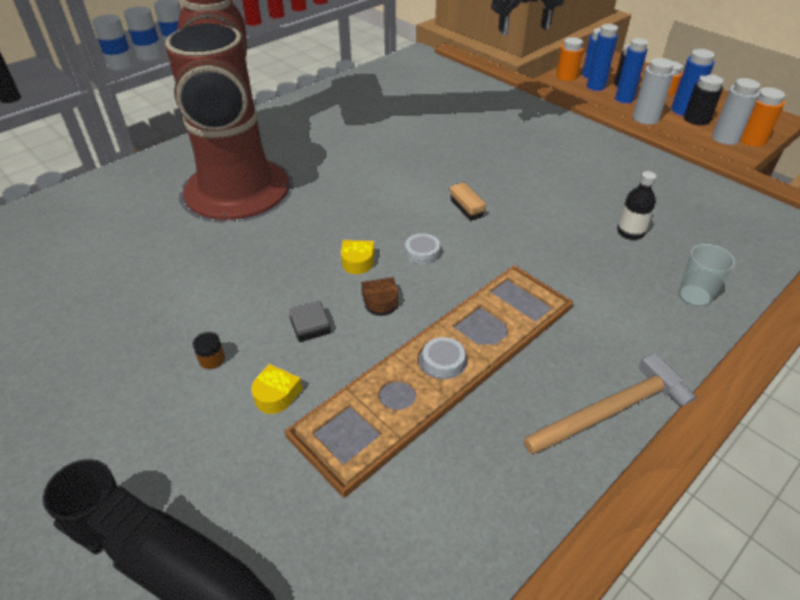

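View pics/top0.png

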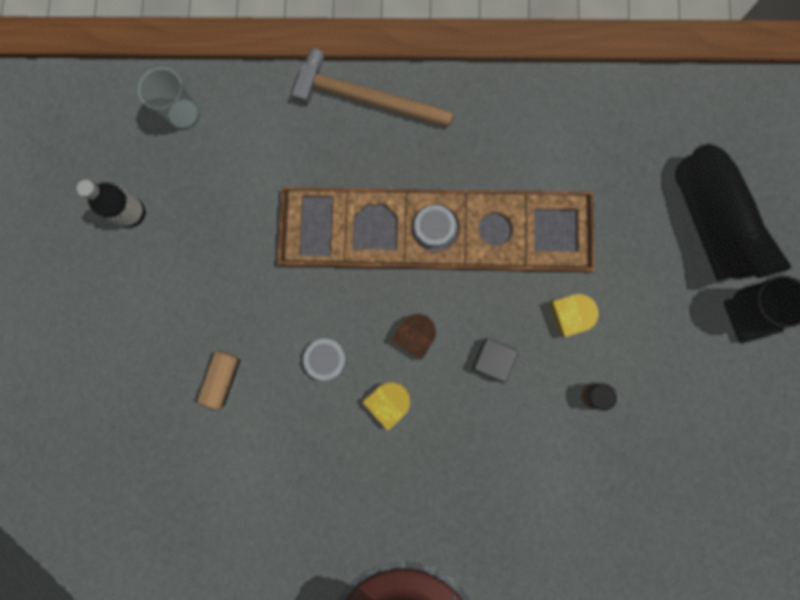

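Scene view: order of the objects is clear. Top view (800x600): the tray recesses run, left to right, brush (317,226), D (376,227), tin in kit (435,226), jar (495,229) and case (556,230). The loose things are brush (218,380), spare tin (323,359), brown heel (414,335), case (494,360) and jar (600,397). The two D blocks at (388,404) and (576,314) are yellow, so neither is the heel. Next I'll enlarge a crop and measure.

```bash
cat > h.py <<'E'
import numpy as np,cv2
from station import ctrl
def cal(n):
    c=ctrl.get_calibration(n);K=np.array([[c['fx'],0,c['cx']],[0,c['fy'],c['cy']],[0,0,1]]);R=cv2.Rodrigues(c['rvec'])[0];return K,R,np.array(c['tvec']),c['rvec']
def w(n,px,z):
    K,R,t,_=cal(n);px=np.atleast_2d(np.array(px,float));d=np.c_[px,np.ones(len(px))]@np.linalg.inv(K).T@R;C=-R.T@t
    return C+d*((z-C[2])/d[:,2])[:,None]
def p(n,X):
    K,R,t,r=cal(n);return cv2.projectPoints(np.atleast_2d(np.array(X,float)),r,t,K,None)[0][:,0]
E
python3 - <<'E'
from h import *
im=ctrl.get_image("top");cv2.imwrite("pics/top_raw.png",im[:,:,::-1])
a=im[110:275,170:402][:,:,::-1]
cv2.imwrite("pics/cropA.png",cv2.resize(a,(792,563),interpolation=cv2.INTER_CUBIC))
cv2.imwrite("pics/cropB.png",cv2.resize(im[195:280,110:300][:,:,::-1],(760,340),interpolation=cv2.INTER_CUBIC))
print(-cal("top")[1].T@cal("top")[2],p("top",[[.5,0,0],[.5,.1,0],[.6,0,0]]))
for s in((317,226),(435,226),(556,230),(218,380),(600,397),(414,335)):print(w("top",np.array(s)*.64-.18,0.02))
E
```

```text
[ 0.39668709 -0.01429223  0.88489409] [[263.87187168 195.31036404]
 [223.46622629 194.31153422]
 [264.91626972 155.59145583]]
[[0.62022473 0.15390183 0.02      ]]
[[ 0.62394878 -0.0321939   0.02      ]]
[[ 0.62132834 -0.2202221   0.02      ]]
[[0.37526968 0.29475282 0.02      ]]
[[ 0.36709527 -0.28356625  0.02      ]]
[[ 0.45220342 -0.0036828   0.02      ]]
```

View pics/cropA.png

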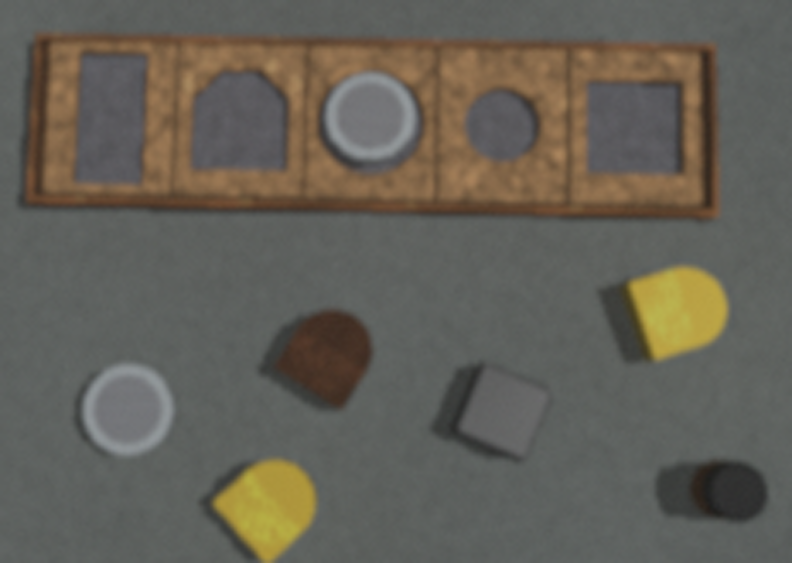

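View pics/cropB.png

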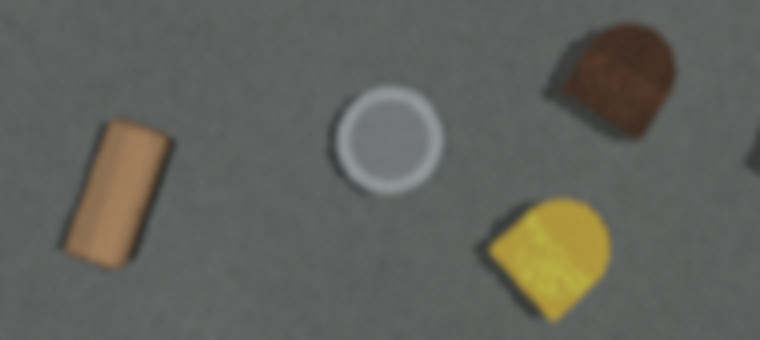

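```bash
cat > m.py <<'E'
from h import *
A=lambda P:170+0*0+ (np.array(P,float)+.5)/3.4138*[1,1]-.5+[0,-60]
B=lambda P:(np.array(P,float)+.5)/4-.5+[110,195]
def rep(n,P,z):
    X=w("top",P,z);print(n,X.mean(0).round(4),"edges mm",(1000*np.linalg.norm(np.roll(X,-1,0)-X,axis=1)).round(1), "ang",[round(float(np.degrees(np.arctan2(*(d[1::-1])))),1) for d in (np.roll(X,-1,0)-X)]);return X
rep("brushrec",A([(80,54),(147,54),(143,183),(75,183)]),.02)
rep("caserec",A([(587,81),(683,81),(684,173),(587,173)]),.02)
rep("jarrec",A([(502,90),(502,159)]),.02);rep("jarrec",A([(467,124),(538,124)]),.02)
rep("heelrec",A([(191,170),(287,170),(287,71),(191,71)]),.02)
rep("case",A([(487,363),(549,391),(523,459),(457,430)]),.03)
rep("jar",A([(706,491),(767,491)]),.046)
rep("jar",A([(736,461),(736,521)]),.046)
rep("brush",B([(108,122),(173,143),(122,268),(65,245)]),.036)
X=rep("heelflat",A([(276,360),(343,408)]),.028)
rep("tin",A([(324,117),(418,117)]),.034)
rep("tinspare",A([(82,409),(174,409)]),.022)
d=X[1]-X[0];n=np.array([-d[1],d[0]]);n/=np.linalg.norm(n);print("n",n,np.degrees(np.arctan2(n[1],n[0])),"origin",X.mean(0)[:2]+n*.015)
E
python3 m.py
```

```text
brushrec [0.6208 0.1551 0.02  ] edges mm [49.1 95.6 49.1 95.8] ang [-89.0, -179.2, 91.3, 0.8]
caserec [ 0.6219 -0.2203  0.02  ] edges mm [68.1 67.1 68.1 67.2] ang [-88.9, 179.9, 91.2, -0.1]
jarrec [ 0.6218 -0.126   0.02  ] edges mm [50.6 50.6] ang [-179.6, 0.4]
jarrec [ 0.6221 -0.1263  0.02  ] edges mm [50.5 50.5] ang [-88.8, 91.2]
heelrec [0.621  0.0625 0.02  ] edges mm [68.9 73.  69.7 73.3] ang [-88.8, 1.7, 91.1, -177.7]
case [ 0.4181 -0.1275  0.03  ] edges mm [46.2 49.8 48.6 50.5] ang [-113.0, 159.4, 67.9, -23.4]
jar [ 0.369 -0.279  0.046] edges mm [40. 40.] ang [-88.3, 91.7]
jar [ 0.3691 -0.2787  0.046 ] edges mm [39.2 39.2] ang [179.0, -1.0]
brush [0.3753 0.2901 0.036 ] edges mm [41.2 77.5 36.8 75.1] ang [-105.8, 161.0, 70.7, -15.6]
heelflat [0.4328 0.0064 0.028 ] edges mm [57. 57.] ang [-124.0, 56.0]
tin [ 0.6216 -0.0321  0.034 ] edges mm [66.3 66.3] ang [-88.9, 91.1]
tinspare [0.4121 0.1328 0.022 ] edges mm [64.6 64.6] ang [-88.4, 91.6]
n [ 0.829413  -0.5586359] -33.96151367821812 origin [ 0.44521334 -0.00199564]
```

Emit:
{"name": "drive_tool", "arguments": {"moves": [0, 0, 1.4, 0.0234, -0.0556, -0.02, 0, 0, 0, 1.4, 0.0234, -0.0556, -0.02, 0, 0, 0, 1.4, 0.0234, -0.0556, -0.02, 0, 0, 0, 1.4, 0.0234, -0.0556, -0.02, 0, 0, 0, 1.4, 0.0234, -0.0556, -0.02, 0], "newtons": 40}}

```text
t: 0.78
tool_pos: [0.374, 0.2937, 0.1322]
tool_rot: [0.475, 3.105, 0.0]
contact_force: [1.2, -0.6, -0.2]
opening: 0.085
```

```bash
cat > ov.py <<'E'
from h import *
im=cv2.imread("pics/top_raw.png");s=4;x0,y0=110,110
big=cv2.resize(im,None,fx=s,fy=s,interpolation=cv2.INTER_CUBIC)
def dr(P,x,y,yaw,z,c=(0,255,0)):
    a=np.radians(yaw);P=np.array(P);Q=np.c_[x+P[:,0]*np.cos(a)-P[:,1]*np.sin(a),y+P[:,0]*np.sin(a)+P[:,1]*np.cos(a),0*P[:,0]+z]
    cv2.polylines(big,[np.int32((p("top",Q)+.5)*s-.5)],True,c,1)
R=lambda a,b:[(-a/2,-b/2),(a/2,-b/2),(a/2,b/2),(-a/2,b/2)]
t=np.linspace(-np.pi/2,np.pi/2,20);H=[(-.015,.028),(-.015,-.028)]+[(.017+.028*np.cos(u),.028*np.sin(u)) for u in t]
C=[(.02*np.cos(u),.02*np.sin(u)) for u in np.linspace(0,6.28,30)]
for z,c in((.036,(0,255,0)),(0,(255,0,255))):dr(R(.084,.036),.3753,.2901,-17.4,z,c)
for z,c in((.028,(0,255,0)),(0,(255,0,255))):dr(H,.4452,-.002,-34,z,c)
for z,c in((.03,(0,255,0)),(0,(255,0,255))):dr(R(.054,.054),.4181,-.1275,-22.5,z,c)
for z,c in((.046,(0,255,0)),(0,(255,0,255))):dr(C,.369,-.279,0,z,c)
dr(R(.098,.05),.6210,.1555,0,.02);dr(R(.074,.07),.6210,.0617,0,.02);dr(R(.068,.068),.6215,-.2203,0,.02);dr(np.array(C)*1.35,.6215,-.1263,0,.02)
g=big[4*115:4*265,4*110:4*400]
cv2.imwrite("pics/ov.png",cv2.resize(g[:,:780],(780,600)));cv2.imwrite("pics/ov2.png",g[:,500:])
E
python3 ov.py
```

```text
(no output)
```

View pics/ov.png

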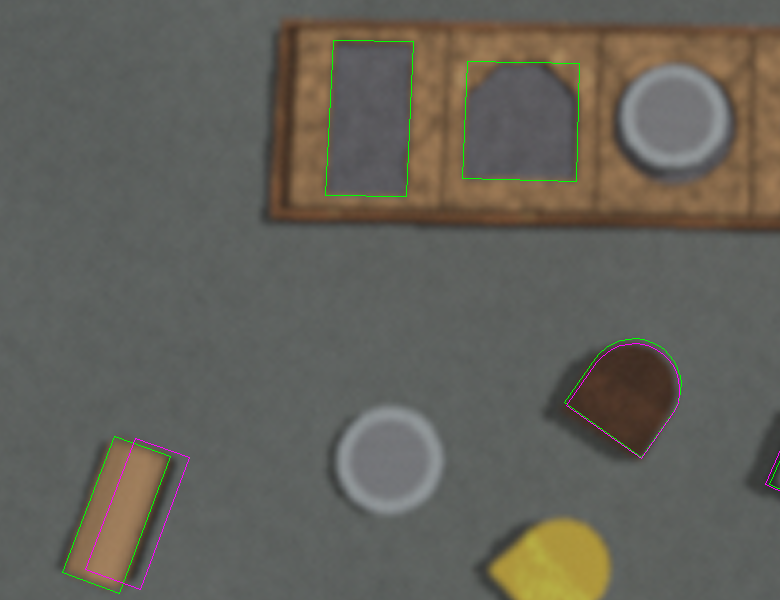

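View pics/ov2.png

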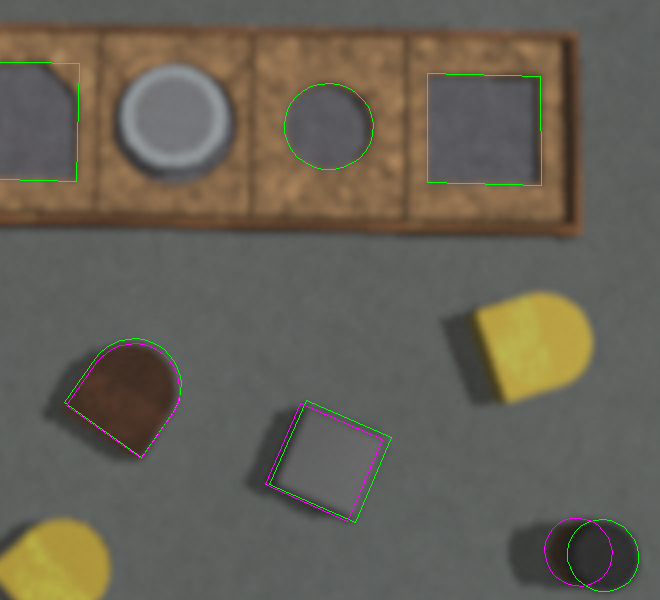

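Emit:
{"name": "drive_tool", "arguments": {"moves": [0, 0, 0, 0.0015, -0.0035, -0.04, 0.1, 0, 0, 0, 0, 0, -0.04, 0.1, 0, 0, 0, 0, 0, -0.03, 0.1, 0, 0, 0, 0, 0, -0.01, 0.1, 0, 0, 0, 0, 0, 0, 0.2], "newtons": 40}}

```text
t: 1.4
tool_pos: [0.375, 0.2919, 0.0128]
tool_rot: [-0.476, -3.104, 0.001]
contact_force: [0.4, -0.9, -0.2]
opening: 0.0686
```

Emit:
{"name": "drive_tool", "arguments": {"moves": [0, 0, 0, 0, 0, 0, 1, 0, 0, 0, 0, 0, 0, 1, 0, 0, 0, 0, 0, 0, 1, 0, 0, 0, 0, 0, 0, 1, 0, 0, 0, 0, 0, 0, 1], "newtons": 40}}

```text
t: 2.02
tool_pos: [0.3766, 0.2929, 0.0147]
tool_rot: [0.476, 3.103, 0.003]
contact_force: [-0.3, 0.0, 6.6]
opening: 0.0353
```

Emit:
{"name": "drive_tool", "arguments": {"moves": [0, 0, 0, 0, 0, 0.03, 1, 0, 0, 0, 0, 0, 0.055, 1, 0, 0, 5.8, 0.04, -0.022, 0, 1, 0, 0, 5.8, 0.05, -0.028, 0, 1, 0, 0, 5.8, 0.05, -0.028, 0, 1]}}

```text
t: 2.65
tool_pos: [0.5164, 0.2132, 0.0982]
tool_rot: [-0.005, 3.141, 0.0]
contact_force: [0.4, 0.6, -0.6]
opening: 0.035
```

Emit:
{"name": "drive_tool", "arguments": {"moves": [0, 0, 0, 0.05, -0.028, 0, 1, 0, 0, 0, 0.04, -0.022, 0, 1, 0, 0, 0, 0.0145, -0.009, 0, 1, 0, 0, 0, 0, 0, -0.03, 1, 0, 0, 0, 0, 0, 0, 1]}}

```text
t: 3.28
tool_pos: [0.6167, 0.155, 0.0646]
tool_rot: [-0.001, -3.134, 0.001]
contact_force: [-0.1, 0.7, -1.2]
opening: 0.035
```

```bash
cat > snap.py <<'E'
import sys
from h import *
t=sys.argv[1]
for n in("top","scene"):
    im=ctrl.get_image(n)[:,:,::-1]
    if n=="top": im=im[100:285,110:400]
    else: im=im[100:330,120:400]
    cv2.imwrite(f"pics/{n}_{t}.png",cv2.resize(im,None,fx=2.7,fy=2.6,interpolation=cv2.INTER_CUBIC))
o=ctrl.get_obs();print(o['t'],o['tool_pos'],o['tool_rot'],o['opening'],o['contact_force'])
a=o['tool_rot'];print("jaw",(2*np.degrees(np.arctan2(a[1],a[0]))-90)%180)
E
python3 snap.py b1
```

```text
3.375 [0.61883479 0.15548588 0.06775697] [-3.62234519e-04 -3.14021333e+00  6.41601628e-05] 0.03520043189792425 [0.38552059 0.79036959 0.54915036]
jaw 89.98678146557336
```

View pics/scene_b1.png

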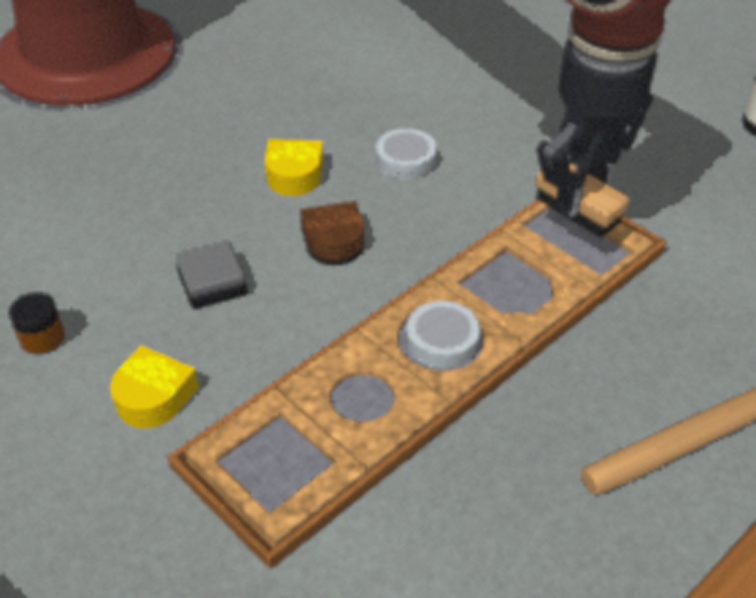

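View pics/top_b1.png

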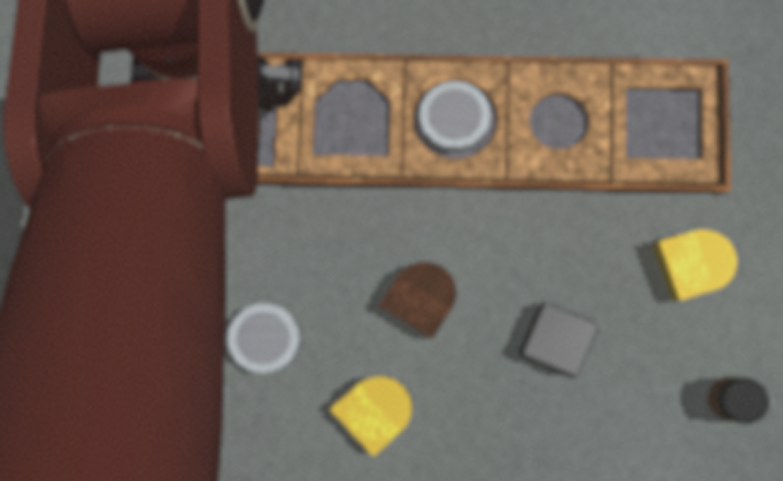

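Emit:
{"name": "drive_tool", "arguments": {"moves": [0, 0, 0, 0.0015, 0, -0.02, 1, 0, 0, 0, 0, 0, -0.013, 1, 0, 0, 0, 0, 0, -0.006, 1, 0, 0, 0, 0, 0, 0, 1, 0, 0, 0, 0, 0, 0, 1]}}

```text
t: 4.0
tool_pos: [0.6216, 0.1551, 0.0294]
tool_rot: [0.001, 3.141, 0.0]
contact_force: [-0.4, 0.4, -1.0]
opening: 0.035
```

Down 2 mm more, then open part-way.

Emit:
{"name": "drive_tool", "arguments": {"moves": [0, 0, 0, 0, 0, -0.0015, 1, 0, 0, 0, 0, 0, -0.0015, 1, 0, 0, 0, 0, 0, 0, 1, 0, 0, 0, 0, 0, 0, 0.35, 0, 0, 0, 0, 0, 0, 0.35]}}

```text
t: 4.62
tool_pos: [0.6212, 0.155, 0.0257]
tool_rot: [-0.002, -3.142, 0.0]
contact_force: [-0.4, -0.6, 0.2]
opening: 0.0553
```

Emit:
{"name": "drive_tool", "arguments": {"moves": [0, 0, 0, 0, 0, 0, 0.35, 0, 0, 0, 0, 0, 0.02, 0.2, 0, 0, 0, 0, 0, 0.04, 0.1, 0, 0, 0, 0, 0, 0.03, 0, 0, 0, -8, -0.04, -0.03, 0, 0]}}

```text
t: 5.25
tool_pos: [0.5857, 0.1259, 0.1225]
tool_rot: [0.223, 3.123, 0.003]
contact_force: [-0.4, -0.5, -0.1]
opening: 0.0855
```

Emit:
{"name": "drive_tool", "arguments": {"moves": [0, 0, -8.7, -0.045, -0.043, -0.01, 0, 0, 0, -8.7, -0.045, -0.043, -0.01, 0, 0, 0, -8.6, -0.043, -0.043, -0.01, 0, 0, 0, 0, 0, 0, -0.01, 0, 0, 0, 0, 0, 0, 0, 0]}}

```text
t: 5.88
tool_pos: [0.4494, -0.0033, 0.0768]
tool_rot: [0.92, 3.003, 0.001]
contact_force: [0.3, -0.1, 0.2]
opening: 0.0857
```

```bash
python3 snap.py h1
```

```text
5.975 [ 0.45059861 -0.00290105  0.07754087] [9.17392912e-01 3.00235938e+00 7.84112183e-04] 0.08552837098456005 [ 0.16866832 -0.51621429  0.13829767]
jaw 56.01816756424529
```

View pics/scene_h1.png

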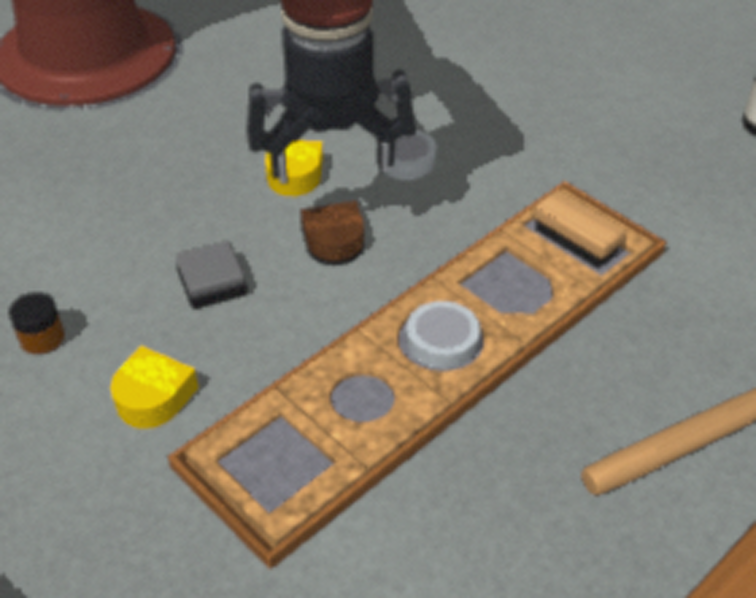

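View pics/top_h1.png

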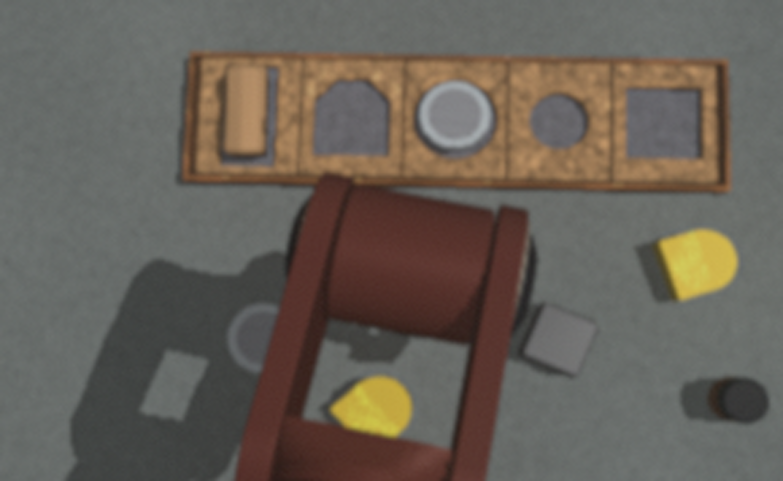

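Emit:
{"name": "drive_tool", "arguments": {"moves": [0, 0, 0, -0.002, -0.0015, -0.03, 0, 0, 0, 0, 0, 0, -0.03, 0, 0, 0, 0, 0, 0, -0.0135, 0, 0, 0, 0, 0, 0, 0, 0, 0, 0, 0, 0, 0, 0, 0.2]}}

```text
t: 6.6
tool_pos: [0.4484, -0.0047, 0.0039]
tool_rot: [0.918, 3.002, 0.0]
contact_force: [0.2, 0.0, 0.2]
opening: 0.0698
```

Emit:
{"name": "drive_tool", "arguments": {"moves": [0, 0, 0, 0, 0, 0, 1, 0, 0, 0, 0, 0, 0, 1, 0, 0, 0, 0, 0, 0, 1, 0, 0, 0, 0, 0, 0, 1, 0, 0, 0, 0, 0, 0, 1]}}

```text
t: 7.22
tool_pos: [0.4487, -0.0049, 0.0044]
tool_rot: [0.919, 3.001, 0.001]
contact_force: [-0.8, 1.0, 5.7]
opening: 0.0556
```

Emit:
{"name": "drive_tool", "arguments": {"moves": [0, 0, 0, 0, 0, 0.03, 1, 0, 0, 0, 0, 0, 0.04, 1, 0, 0, 8.5, 0.03, 0.013, 0, 1, 0, 0, 8.5, 0.045, 0.018, 0, 1, 0, 0, 8.5, 0.045, 0.018, 0, 1]}}

```text
t: 7.85
tool_pos: [0.5681, 0.0447, 0.0728]
tool_rot: [0.227, 3.133, -0.0]
contact_force: [1.0, -0.7, -1.5]
opening: 0.0555
```

Emit:
{"name": "drive_tool", "arguments": {"moves": [0, 0, 8.5, 0.03, 0.013, 0, 1, 0, 0, 0, 0.0125, 0.0045, -0.01, 1, 0, 0, 0, 0, 0, -0.01, 1, 0, 0, 0, 0, 0, 0, 1, 0, 0, 0, 0, 0, 0, 1]}}

```text
t: 8.48
tool_pos: [0.6088, 0.0615, 0.0526]
tool_rot: [-0.002, -3.141, 0.0]
contact_force: [-0.1, -0.7, -0.7]
opening: 0.0556
```

```bash
python3 snap.py h2
```

```text
8.575 [0.60938682 0.061488   0.05313451] [ 2.05724974e-03  3.14098654e+00 -9.66644553e-05] 0.055202889651002944 [-0.76709984 -0.04379104 -0.96927819]
jaw 89.9249460581467
```

View pics/scene_h2.png

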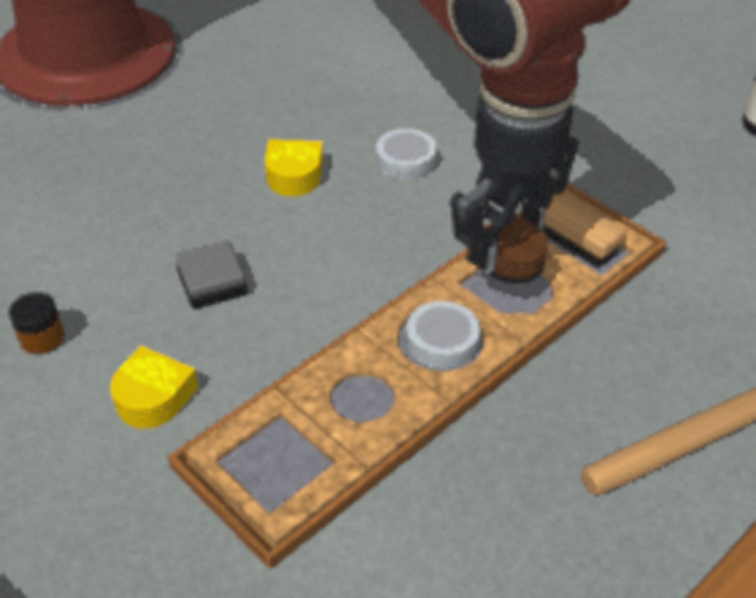

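Emit:
{"name": "drive_tool", "arguments": {"moves": [0, 0, 0, 0.0015, 0, -0.018, 1, 0, 0, 0, 0, 0, -0.012, 1, 0, 0, 0, 0, 0, -0.004, 1, 0, 0, 0, 0, 0, 0, 1, 0, 0, 0, 0, 0, 0, 1]}}

```text
t: 9.2
tool_pos: [0.6114, 0.0618, 0.0189]
tool_rot: [0.001, 3.141, -0.0]
contact_force: [0.9, 0.2, -0.4]
opening: 0.0553
```

Emit:
{"name": "drive_tool", "arguments": {"moves": [0, 0, 0, 0, 0, -0.0015, 1, 0, 0, 0, 0, 0, -0.001, 1, 0, 0, 0, 0, 0, 0, 1, 0, 0, 0, 0, 0, 0, 0.15, 0, 0, 0, 0, 0, 0, 0.15]}}

```text
t: 9.82
tool_pos: [0.6112, 0.0617, 0.0163]
tool_rot: [0.002, 3.141, -0.0]
contact_force: [0.0, -0.1, -0.2]
opening: 0.0724
```

Emit:
{"name": "drive_tool", "arguments": {"moves": [0, 0, 0, 0, 0, 0.03, 0.1, 0, 0, 0, 0, 0, 0.05, 0, 0, 0, -7.5, -0.045, -0.045, 0, 0, 0, 0, -7.5, -0.05, -0.05, 0, 0, 0, 0, -7.5, -0.05, -0.05, 0, 0]}}

```text
t: 10.45
tool_pos: [0.4773, -0.0719, 0.0964]
tool_rot: [0.619, 3.079, -0.001]
contact_force: [0.5, -2.0, 0.1]
opening: 0.0852
```

Emit:
{"name": "drive_tool", "arguments": {"moves": [0, 0, 0, -0.0475, -0.044, -0.02, 0, 0, 0, 0, 0, 0, 0, 0, 0, 0, 0, 0, 0, 0, 0, 0, 0, 0, 0, 0, 0, 0, 0, 0, 0, 0, 0, 0, 0]}}

```text
t: 11.08
tool_pos: [0.4357, -0.1109, 0.0783]
tool_rot: [0.611, 3.081, -0.0]
contact_force: [0.2, 0.9, -0.5]
opening: 0.0856
```

```bash
python3 snap.py c1
```

```text
11.175 [ 0.43531172 -0.1109535   0.07795928] [ 6.12069396e-01  3.08104917e+00 -6.99295678e-05] 0.08498526182025128 [-0.92159307 -0.00519444  1.1760898 ]
jaw 67.52824317088437
```

View pics/scene_c1.png

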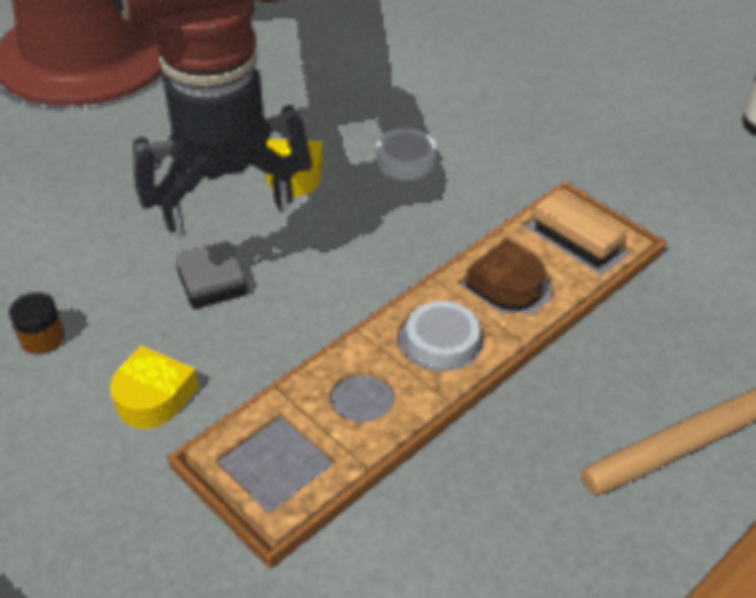

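View pics/top_c1.png

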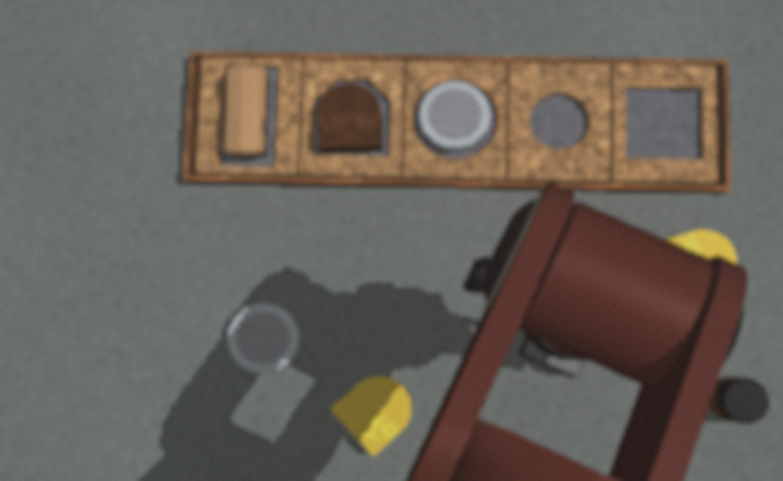

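Heel and brush sit in their recesses. One row fell short, so I'll correct by (-0.017, -0.016) and go down on the case.

Emit:
{"name": "drive_tool", "arguments": {"moves": [0, 0, 0, -0.0168, -0.016, 0, 0, 0, 0, 0, 0, 0, -0.03, 0, 0, 0, 0, 0, 0, -0.03, 0, 0, 0, 0, 0, 0, -0.014, 0, 0, 0, 0, 0, 0, 0, 0.1]}}

```text
t: 11.8
tool_pos: [0.4173, -0.1269, 0.0029]
tool_rot: [-0.613, -3.079, -0.001]
contact_force: [-0.2, 0.6, -0.2]
opening: 0.0772
```

Emit:
{"name": "drive_tool", "arguments": {"moves": [0, 0, 0, 0, 0, 0, 1, 0, 0, 0, 0, 0, 0, 1, 0, 0, 0, 0, 0, 0, 1, 0, 0, 0, 0, 0, 0, 1, 0, 0, 0, 0, 0, 0, 1]}}

```text
t: 12.42
tool_pos: [0.4192, -0.128, 0.0052]
tool_rot: [0.614, 3.078, -0.001]
contact_force: [0.5, -0.0, 5.9]
opening: 0.0533
```

Emit:
{"name": "drive_tool", "arguments": {"moves": [0, 0, 0, 0, 0, 0.03, 1, 0, 0, 0, 0, 0, 0.04, 1, 0, 0, 7.5, 0.035, -0.016, 0, 1, 0, 0, 7.5, 0.042, -0.019, 0, 1, 0, 0, 7.5, 0.042, -0.019, 0, 1]}}

```text
t: 13.05
tool_pos: [0.5379, -0.1819, 0.0737]
tool_rot: [-0.005, 3.142, -0.0]
contact_force: [0.8, -0.9, 0.7]
opening: 0.0529
```

Emit:
{"name": "drive_tool", "arguments": {"moves": [0, 0, 0, 0.042, -0.019, 0, 1, 0, 0, 0, 0.03, -0.014, 0, 1, 0, 0, 0, 0.0113, -0.0053, -0.02, 1, 0, 0, 0, 0, 0, 0, 1, 0, 0, 0, 0, 0, 0, 1]}}

```text
t: 13.68
tool_pos: [0.6195, -0.2193, 0.0535]
tool_rot: [-0.001, -3.141, -0.001]
contact_force: [-0.5, -0.7, -0.7]
opening: 0.0534
```

```bash
python3 snap.py c2
```

```text
13.775 [ 0.61992987 -0.21953012  0.05437049] [ 1.29611038e-03  3.14105530e+00 -4.35110678e-04] 0.05293087358192433 [ 0.41543063  0.29949753 -0.47249498]
jaw 89.95271547716916
```

View pics/scene_c2.png

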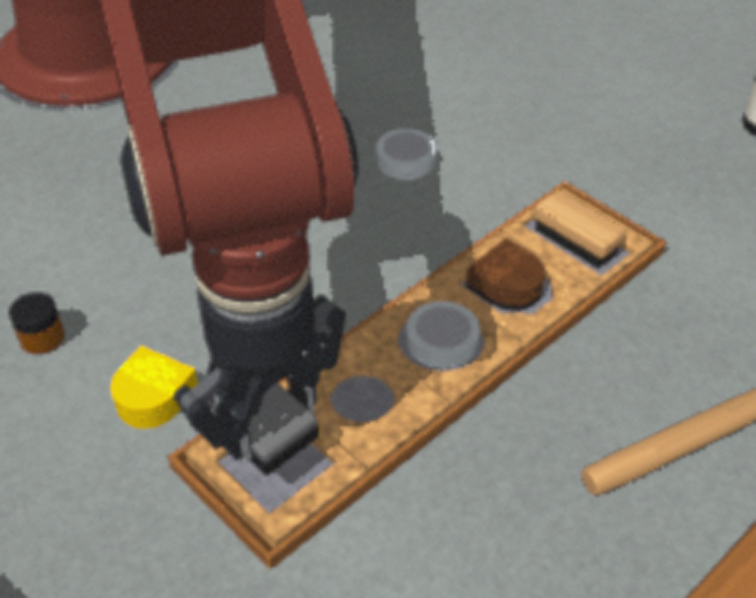

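```bash
python3 - <<'E'
from h import *
im=ctrl.get_image("scene")[:,:,::-1][230:310,180:260]
cv2.imwrite("pics/c2z.png",cv2.resize(im,(600,600),interpolation=cv2.INTER_CUBIC))
E
```

```text
(no output)
```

View pics/c2z.png

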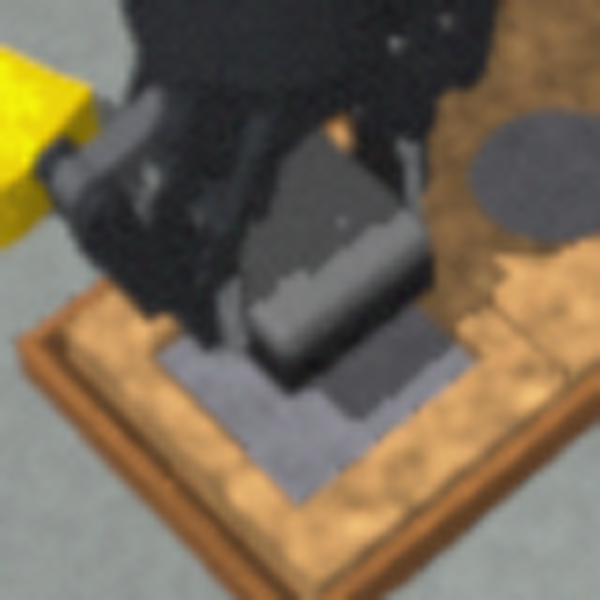

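The case hangs level; the bright band is only the light. Lowering it.

Emit:
{"name": "drive_tool", "arguments": {"moves": [0, 0, 0, 0.0015, -0.0008, -0.018, 1, 0, 0, 0, 0, 0, -0.012, 1, 0, 0, 0, 0, 0, -0.004, 1, 0, 0, 0, 0, 0, 0, 1, 0, 0, 0, 0, 0, 0, 1]}}

```text
t: 14.45
tool_pos: [0.622, -0.2207, 0.02]
tool_rot: [0.001, 3.141, -0.001]
contact_force: [0.1, 0.2, 0.4]
opening: 0.0534
```

Emit:
{"name": "drive_tool", "arguments": {"moves": [0, 0, 0, 0, 0, -0.0015, 1, 0, 0, 0, 0, 0, -0.001, 1, 0, 0, 0, 0, 0, 0, 1, 0, 0, 0, 0, 0, 0, 0.15, 0, 0, 0, 0, 0, 0, 0.15]}}

```text
t: 15.08
tool_pos: [0.6218, -0.2206, 0.0174]
tool_rot: [0.002, 3.141, -0.0]
contact_force: [0.4, -0.5, 1.3]
opening: 0.0724
```

Emit:
{"name": "drive_tool", "arguments": {"moves": [0, 0, 0, 0, 0, 0.03, 0.1, 0, 0, 0, 0, 0, 0.05, 0, 0, 0, 0, -0.03, -0.007, 0.02, 0, 0, 0, 0, -0.045, -0.01, 0, 0, 0, 0, 0, -0.045, -0.01, 0, 0]}}

```text
t: 15.7
tool_pos: [0.5008, -0.2479, 0.118]
tool_rot: [0.001, 3.14, -0.002]
contact_force: [-0.5, -0.7, 0.4]
opening: 0.0849
```

Emit:
{"name": "drive_tool", "arguments": {"moves": [0, 0, 0, -0.043, -0.01, 0, 0, 0, 0, 0, -0.04, -0.009, 0, 0, 0, 0, 0, -0.03, -0.007, 0, 0, 0, 0, 0, -0.02, -0.0055, 0, 0, 0, 0, 0, 0, 0, 0, 0]}}

```text
t: 16.32
tool_pos: [0.368, -0.2793, 0.1173]
tool_rot: [0.005, 3.141, -0.001]
contact_force: [1.0, -0.0, 0.0]
opening: 0.0855
```

```bash
python3 snap.py j1
```

```text
16.425 [ 0.36908691 -0.27910263  0.11749947] [ 1.95695561e-03  3.14072294e+00 -6.19275962e-04] 0.08530887829728835 [ 0.2808932  0.0923803 -0.5727416]
jaw 89.92859906160942
```

View pics/scene_j1.png

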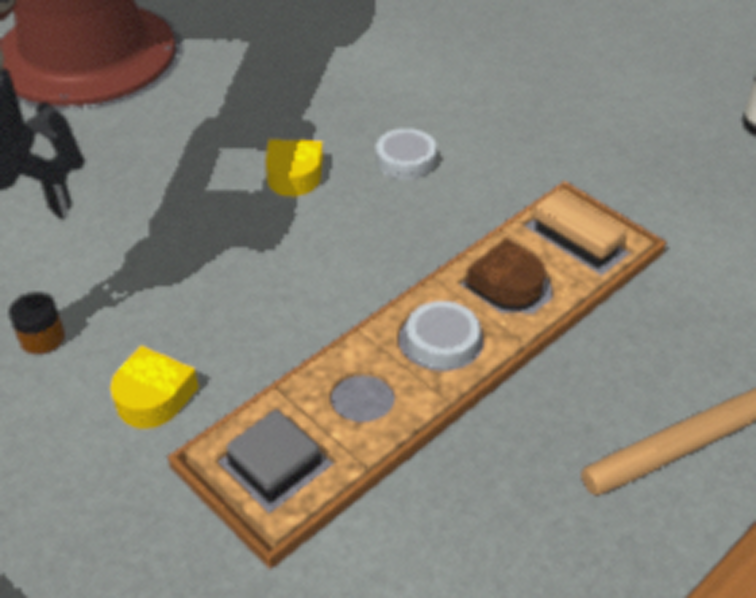

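View pics/top_j1.png

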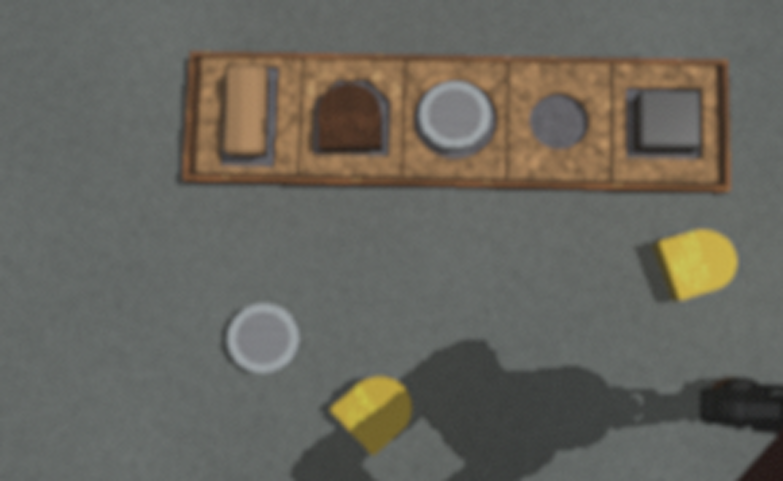

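The case is in its recess. Going down on the jar.

Emit:
{"name": "drive_tool", "arguments": {"moves": [0, 0, 0, 0, 0, -0.04, 0, 0, 0, 0, 0, 0, -0.04, 0, 0, 0, 0, 0, 0, -0.0205, 0, 0, 0, 0, 0, 0, -0.005, 0, 0, 0, 0, 0, 0, 0, 0.2], "newtons": 35}}

```text
t: 17.05
tool_pos: [0.3694, -0.2791, 0.0121]
tool_rot: [0.0, 3.141, -0.0]
contact_force: [-0.5, -0.2, 1.4]
opening: 0.0696
```

Emit:
{"name": "drive_tool", "arguments": {"moves": [0, 0, 0, 0, 0, 0, 1, 0, 0, 0, 0, 0, 0, 1, 0, 0, 0, 0, 0, 0, 1, 0, 0, 0, 0, 0, 0, 1, 0, 0, 0, 0, 0, 0, 1]}}

```text
t: 17.68
tool_pos: [0.3696, -0.2799, 0.0131]
tool_rot: [0.002, 3.14, -0.003]
contact_force: [0.4, -0.2, 6.1]
opening: 0.0387
```

Emit:
{"name": "drive_tool", "arguments": {"moves": [0, 0, 0, 0, 0, 0.03, 1, 0, 0, 0, 0, 0, 0.05, 1, 0, 0, 0, 0.03, 0.018, 0, 1, 0, 0, 0, 0.04, 0.025, 0, 1, 0, 0, 0, 0.045, 0.027, 0, 1]}}

```text
t: 18.3
tool_pos: [0.4843, -0.2083, 0.0916]
tool_rot: [-0.003, -3.141, 0.0]
contact_force: [1.0, -0.3, -0.3]
opening: 0.039
```

Emit:
{"name": "drive_tool", "arguments": {"moves": [0, 0, 0, 0.045, 0.027, 0, 1, 0, 0, 0, 0.045, 0.027, 0, 1, 0, 0, 0, 0.032, 0.02, 0, 1, 0, 0, 0, 0.0155, 0.0095, 0, 1, 0, 0, 0, 0, 0, 0, 1]}}

```text
t: 18.92
tool_pos: [0.6211, -0.1252, 0.0912]
tool_rot: [0.0, -3.14, 0.0]
contact_force: [-0.5, -0.6, -1.2]
opening: 0.0392
```

```bash
python3 snap.py j2
```

```text
19.025 [ 0.62002938 -0.12607954  0.09118229] [-2.41792733e-03 -3.14006477e+00  1.18711314e-04] 0.039000034762508726 [ 0.38018695 -0.83615995 -1.30947434]
jaw 89.91176169044616
```

View pics/scene_j2.png

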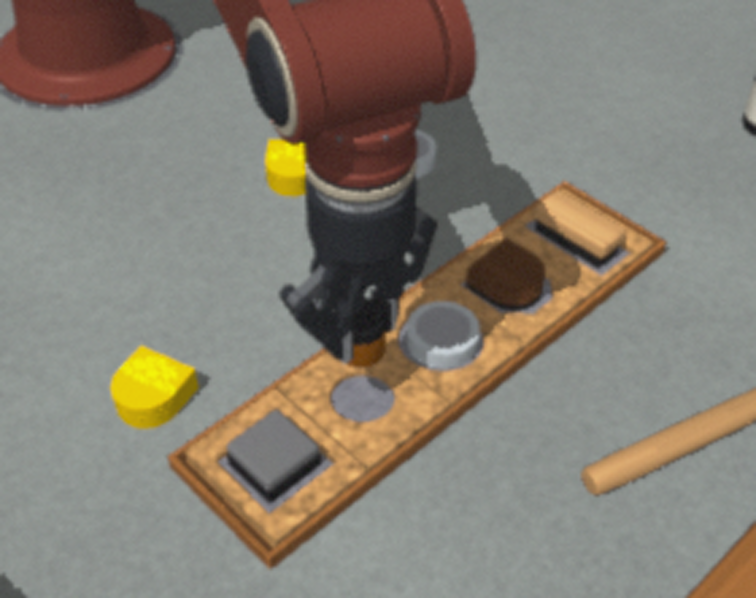

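Emit:
{"name": "drive_tool", "arguments": {"moves": [0, 0, 0, 0.0012, 0, -0.03, 1, 0, 0, 0, 0, 0, -0.02, 1, 0, 0, 0, 0, 0, -0.01, 1, 0, 0, 0, 0, 0, -0.003, 1, 0, 0, 0, 0, 0, 0, 1]}}

```text
t: 19.65
tool_pos: [0.6227, -0.1257, 0.0292]
tool_rot: [0.002, 3.141, -0.0]
contact_force: [-0.4, -0.3, -0.2]
opening: 0.0395
```

Emit:
{"name": "drive_tool", "arguments": {"moves": [0, 0, 0, 0, 0, -0.0015, 1, 0, 0, 0, 0, 0, -0.001, 1, 0, 0, 0, 0, 0, 0, 1, 0, 0, 0, 0, 0, 0, 0.35, 0, 0, 0, 0, 0, 0, 0.35]}}

```text
t: 20.27
tool_pos: [0.6226, -0.1256, 0.0265]
tool_rot: [0.001, 3.141, -0.0]
contact_force: [-0.0, -0.5, 0.1]
opening: 0.0553
```

Lift clear of the jar, then back away to see.

Emit:
{"name": "drive_tool", "arguments": {"moves": [0, 0, 0, 0, 0, 0.02, 0.35, 0, 0, 0, 0, 0, 0.04, 0.3, 0, 0, 0, 0, 0, 0.05, 0.2, 0, 0, 0, -0.03, -0.03, 0.03, 0.1, 0, 0, 0, -0.05, -0.05, 0, 0]}}

```text
t: 20.9
tool_pos: [0.5506, -0.201, 0.1727]
tool_rot: [-0.003, 3.132, -0.008]
contact_force: [-0.3, -2.0, 0.5]
opening: 0.0856
```

Emit:
{"name": "drive_tool", "arguments": {"moves": [0, 0, 0, -0.04, -0.055, 0, 0, 0, 0, 0, -0.04, -0.06, 0, 0, 0, 0, 0, -0.02, -0.06, 0, 0, 0, 0, 0, 0, -0.04, 0, 0, 0, 0, 0, 0, 0, 0, 0]}}

```text
t: 21.52
tool_pos: [0.4565, -0.4044, 0.1681]
tool_rot: [0.007, 3.14, -0.003]
contact_force: [0.5, 1.0, 0.8]
opening: 0.0854
```

```bash
python3 - <<'E'
from h import *
im=ctrl.get_image("top");cv2.imwrite("pics/fin_raw.png",im[:,:,::-1]);s=4
R=lambda a,b:np.array([(-a/2,-b/2),(a/2,-b/2),(a/2,b/2),(-a/2,b/2)])
t=np.linspace(-np.pi/2,np.pi/2,20);H=np.array([(-.015,.028),(-.015,-.028)]+[(.017+.028*np.cos(u),.028*np.sin(u)) for u in t])
c=np.linspace(0,6.28,30);C=np.c_[.02*np.cos(c),.02*np.sin(c)]
for cam in("top","scene"):
    im=ctrl.get_image(cam)[:,:,::-1]
    big=cv2.resize(im,None,fx=s,fy=s,interpolation=cv2.INTER_CUBIC)
    for P,x,y,h in((R(.084,.036),.621,.1555,.036),(H,.606,.0617,.028),(R(.054,.054),.6215,-.2203,.03),(C,.6215,-.1263,.046)):
        Q=np.c_[P+[x,y],np.full(len(P),.012+h)]
        cv2.polylines(big,[np.int32((p(cam,Q)+.5)*s-.5)],True,(0,255,0),1)
    u0=p(cam,[[.7,.22,.02],[.54,.22,.02],[.7,-.29,.02],[.54,-.29,.02]])
    a,b=(u0.min(0)-8),(u0.max(0)+8)
    g=big[int(a[1]*s):int(b[1]*s),int(a[0]*s):int(b[0]*s)];k=min(1,790/g.shape[1],590/g.shape[0])
    cv2.imwrite(f"pics/fin_{cam}.png",cv2.resize(g,None,fx=k,fy=k))
o=ctrl.get_obs();print(o['t'],o['tool_pos'])
E
```

```text
21.675 [ 0.45725379 -0.40090517  0.16697477]
```

View pics/fin_top.png

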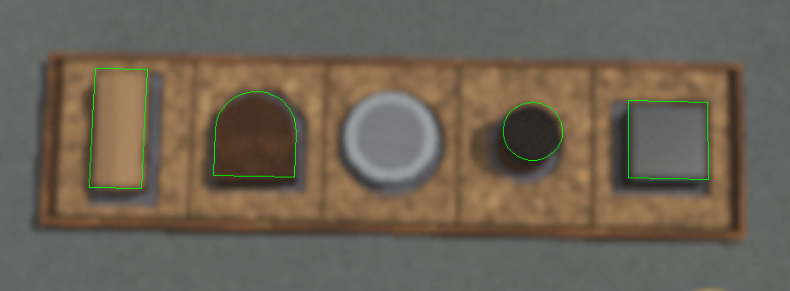

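View pics/fin_scene.png

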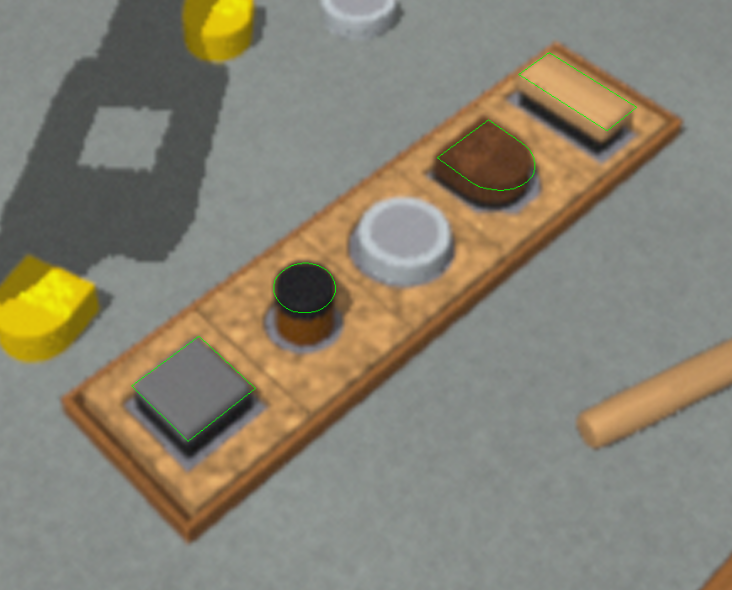

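View pics/fin_raw.png

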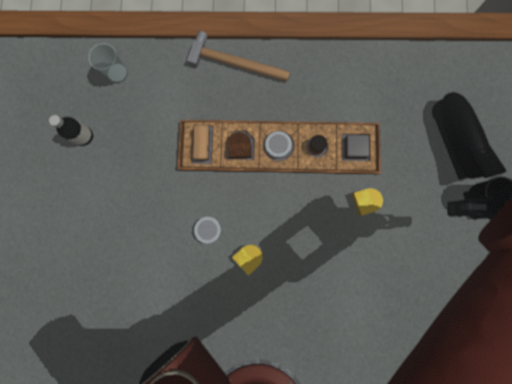

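Both views show all four tops within about 2 mm of the outlines drawn for seated poses. The spare tin is at (207,230) as before, and the gripper is clear of everything.

```bash
python3 - <<'E'
from station import ctrl
print(ctrl.get_obs()['dq'].round(4)); print(ctrl.finish_job())
E
```

```text
[ 0.0169 -0.0031  0.0114 -0.0008 -0.0025 -0.002 ]
the job is handed in; nothing more can be done
None
```

I put the brush, heel block, case and jar each into its own recess, standing flat, with the heel's round back at the cut-corner end. I handed the job in at about 21.7 s of the 109 s allowed. The hand-in reports no verdict.

- **Placement:** in the last pictures from both cameras, each top face lay within about 2 mm of the outline drawn for its seated pose.
- **Tins:** the kit tin and the spare tin look unmoved in the last pictures.
- **Gripper:** it was clear of everything at hand-in, with the arm's joints still settling slightly (under 0.02 rad/s).
- **Forces:** every force reading was under 7 N.
- **Disagreement:** one approach move to the case fell about 17 mm short because of the row's speed limit. I caught it in the reported position and corrected it before gripping. No check failed.

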